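# Tap the joint balls out of the bottle neck

## Robot

A 6-joint arm with a two-finger parallel gripper is mounted at the origin on the work surface. World frame = base frame: x ahead of the robot, y to its left, z up, the work surface at z = 0. Lengths are in mm, angles in rad, forces in N, time in s.
With the tool pointing down it reaches from about 250 to 800 mm from the base axis. Payload 3.9 kg.
Tool frame: the origin (TCP) lies at the centre of the arm's flange, where the gripper is bolted on; the fingertips stand 173 mm ahead of it and the grasp point (between the pads) lies 155 mm ahead of it (bot.grip_point_offset is the distance from the TCP to the grasp point, in mm); y points along the fingers, z is the direction in which the jaws open and shut, and the axes are right-handed (so a half turn about y gives the same grasp; the last joint's range is limited). The gripper opens to 85 mm and grips with 20 to 120 N. Pads are 22 mm wide; open, the fingers measure 114 mm over their backs; the gripper's body (76 mm by 85 mm) begins 54 mm behind the grasp point. The pads swing forward as they close: fully open they stand 13 mm farther back than shut.
Start: joints at [1.305, 0.26, -0.138, 1.173, 0, 1.571], TCP at [137.904, 506.556, 404.704] pointing down, gripper open.
Joint ranges: [-2.78, 2.78], [-0.83, 1.72], [-1.28, 1.37], [-1.9, 2.12], [-1.57, 1.48], [-3.14, 3.14]. Speed limits (rad/s): [2.57, 2.57, 3.14, 3.14, 3.14, 3.14].

## Interface

Orientations are given as a rotation vector (axis times angle).
In Python, from rig import bot, optics gives the robot as it stands.
- The arm moves only by the shell command python3 -m inch 'ROWS' [OPENING]. ROWS is a JSON object of lists of equal length, an entry for each row: "xyz": the shift along the tool's x, y, z in mm, a list of three; "roll": the turn about the tool's y in rad. A call has 1 to 10 rows; each row shifts and turns the pose as measured when the row begins, along the tool's axes as they then stand; what a row does not reach is not made up. A row lasts 1/10 s, in which the tool goes at most 50 mm and 8.59 degrees, less where a joint would pass 70% of its speed; a pose out of reach is approached as far as the arm can. A call is refused whole if a number of a shift passes 50 or a number of a turn 0.15, either way. A call with a gripper value outside its range is refused whole. OPENING is the closure, from 0 (fully open) to 1 (shut), set as the call begins (- or left out, the last holds). The fingers move at their own pace and stop on an object; the grip force is fixed at half the most. Time passes only in rows, so rows that do not move let the fingers close. It gives the time, the measured TCP pose, the force and the opening at its end, in the units of the state.
- bot.observe(): the state, without advancing time (a new reading comes with each control period).
- optics.get_image(name): name is "scene" or "top"; returns a dict with "img" (400x640x3 uint8, red, green, blue), "range_z" (400x640 float32, mm along the optical axis (not along the pixel's ray), 0 where there is no reading), "intrinsics" (3x3 intrinsics, pixels), "view" (4x4, takes a point from world to camera coordinates). Camera axes: x right, y down, z forward; pixel columns grow to the right and rows downward; lengths in mm; the calibration is good to about 2 mm. A picture is of the moment at which its call begins.
- bot.sign_off(): hands the job in, once; it reports no verdict.
The state is a dict: "time_s": time; "qpos": joint angles; "dq": joint speeds; "effort": joint torques, N m; "eef_pos": TCP position; "tool_rot": TCP orientation; "contact_force": force on the tool from outside, world axes, zero at the start; "ft_torque": the same for the moment, N m; "gripper_width": opening from 0.0 (shut) to 1.0 (fully open).
Only numpy, scipy, OpenCV 4.12 (cv2) and the standard library are available. Lean on these libraries where they do the work, as an engineer would, in place of code of your own. Each camera call takes 0.05 s, during which the arm holds its last target.

## Task

Two steel balls for a drive-shaft joint are hung up in the neck of the clear narrow-necked bottle that lies tilted, mouth down, in its sprung rest. Tap the upper side of that bottle lightly but briskly until both balls have dropped out and lie in the steel tray under its mouth. Do not touch the wide capped jar or the twin rest that it lies in.

Things in the scene. Friction and masses are not known exactly. Their poses are not given: they have to be found in the camera images.
- stand: fixed bench rest of the narrow-necked bottle: dark steel base 310 x 100 mm, two upright cheeks at the rear (194 mm high, x -135 to -105), steel tray in front (x +5 to +155, y -60 to +60 mm, floor at z 15, rim at z 48). Origin: centre of its underside, on the table; x points from tail to mouth, z up. 440 to 600 mm ahead of the robot, left or right, turned up to 0.35 rad. Over 40 N on it or the bottle is rough.
- tap_spot (a point): place to tap: top of the clear bottle's round body (60 mm wide) near its shoulder; at rest 16 mm behind the rest's origin, 177 up. The bottle slopes 17 deg down to its mouth; hinge at its tail, 120 mm behind the origin. Pushed down here it gives at 2 to 3 N, dips mouth first to a stop at 18 deg (31 mm, 5 N), springs back when let go. Taps 20 to 30 mm deep at 0.05 m/s or more, down and up, free the balls; a creeping push may not.
- ball_a: polished steel ball, 16 mm diameter, 17 g, origin at its centre; at the start inside the bottle's 30 mm wide neck, resting against the 2 mm high inner rim of the mouth, 120 mm above the table
- ball_b: the same kind of steel ball, 16 mm diameter, origin at its centre; at the start in the neck just behind ball_a
- jar_stand: twin of that rest (same sizes, frame and tray) beside it, left or right, carrying a wide clear jar without a neck, 68 mm diameter, with a white screw cap 72 mm wide, tilted alike on its own sprung hinge (jar top about 185 mm high, cap end lower). To be left untouched.

How it is judged (in metres and radians):
At the end, for the whole second after the job is handed in: both balls lie inside the tray of the bottle's rest (within its walls, centre less than 42 mm above the rest's underside), slower than 0.1 m/s (x of ball_a in the frame of stand between 0.008 and 0.152 m and y of ball_a in the frame of stand between -0.057 and 0.057 m and z of each of ball_a, ball_b in the frame of stand below 0.042 m and linear speed of each of ball_a, ball_b below 0.1 m/s and x of ball_b in the frame of stand between 0.008 and 0.152 m and y of ball_b in the frame of stand between -0.057 and 0.057 m); the robot touches nothing.
It fails at once if the bottle or its rest is struck or pressed harder than 40 N (contact force between any of the fingers, the arm and stand above 40 N).
It fails at once if the robot touches the capped jar or its rest (more than 1 N) (contact force between any of the fingers, the arm and jar_stand above 1 N).
It also fails if it takes over 35 s, if anything falls off the work surface, if the arm or the gripper's body presses on something with over 40 N, if the wrist force passes 120 N, or if a joint passes its speed limit or range.

## Working session

There is one attempt and no reset: what is moved stays moved. The work goes in short steps, Python scripts to look and compute and a shell command to move; the robot and the scene stay as the last step left them, time stands still between calls to the robot, and variables do not carry over. Pictures are saved under pics/ and viewed, and the job is handed in when it is done.

```bash
mkdir -p pics; ls; cat > h.py <<'E'
from rig import bot, optics
import numpy as np, cv2
def grab(n,tag):
    d=optics.get_image(n); np.savez(f'{tag}.npz',**d)
    cv2.imwrite(f'pics/{tag}.png',d['img'][:,:,::-1]); return d
E
python3 - <<'E'
from h import *
for n in('scene','top'): d=grab(n,n+'1'); print(d['intrinsics'],np.round(d['view'],3))
s=bot.observe(); print(s, bot.grip_point_offset)
E
```

```text
pics
[[513.9182842    0.         314.56735355]
 [  0.         513.9182842  189.55317413]
 [  0.           0.           1.        ]] [[ 5.930000e-01  8.050000e-01  1.000000e-02 -3.314240e+02]
 [ 5.560000e-01 -4.000000e-01 -7.290000e-01 -2.081880e+02]
 [-5.820000e-01  4.380000e-01 -6.850000e-01  1.467717e+03]
 [ 0.000000e+00  0.000000e+00  0.000000e+00  1.000000e+00]]
[[438.49830789   0.         324.04867005]
 [  0.         438.49830789 200.89522207]
 [  0.           0.           1.        ]] [[-2.300000e-02 -9.990000e-01 -2.200000e-02  1.986400e+01]
 [-9.920000e-01  2.600000e-02 -1.240000e-01  5.509640e+02]
 [ 1.240000e-01  1.900000e-02 -9.920000e-01  1.069302e+03]
 [ 0.000000e+00  0.000000e+00  0.000000e+00  1.000000e+00]]
{'time_s': 0.1, 'qpos': array([ 1.30499218e+00,  2.60604194e-01, -1.39187510e-01,  1.17269442e+00,
        7.84627731e-06,  1.57079216e+00]), 'dq': array([ 0.00032494, -0.00142612,  0.00383046,  0.00036617,  0.00126353,
       -0.00023728]), 'effort': array([-2.89734071e-04, -4.06508052e+01,  2.54527795e+01,  1.00510308e-02,
        3.04848477e-06, -3.54626962e-06]), 'eef_pos': array([137.83285866, 506.2847438 , 403.97517425]), 'tool_rot': array([-1.56238303,  0.20887811, -0.2085132 ]), 'contact_force': array([ 0.18980378, -0.76281048, -0.06811659]), 'ft_torque': array([ 0.00229775, -0.02254514,  0.01663443]), 'gripper_width': 1.0006717519900454} 154.70000000000002
```

View pics/scene1.png

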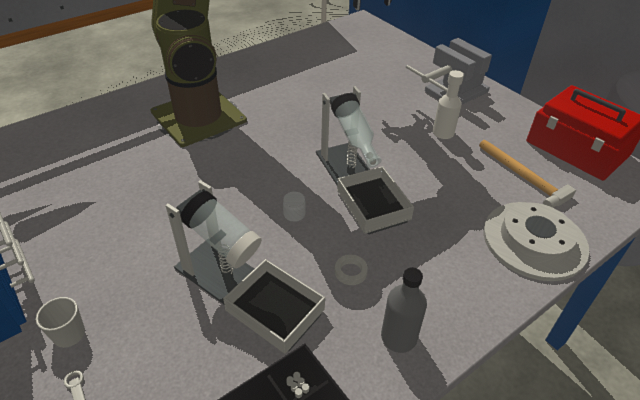

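View pics/top1.png

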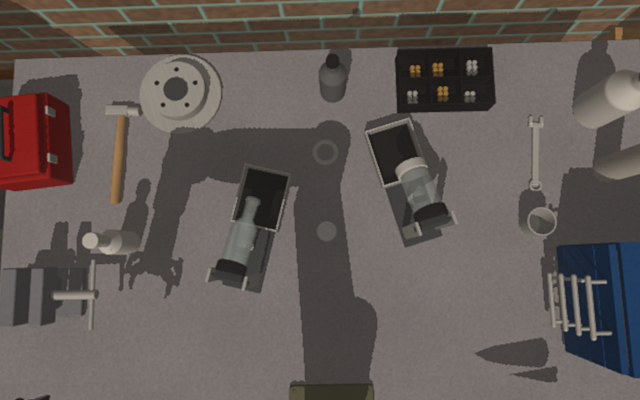

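```bash
python3 - <<'E'
from scipy.spatial.transform import Rotation as R
print(R.from_rotvec([-1.56238303,  0.20887811, -0.2085132 ]).as_matrix().round(3))
E
```

```text
[[ 0.965 -0.     0.263]
 [-0.263 -0.002  0.965]
 [-0.    -1.    -0.002]]
```

The bottle rest is the left one in the top view, with its tray at about (262,197) and its cheeks at about (230,278). The jar is on the right, with its tray at about (396,152). I'll fit the rest poses from depth.

```bash
cat >> h.py <<'E'
def cloud(d):
    K=d['intrinsics'];z=d['range_z'];v,u=np.mgrid[:400,:640]
    P=np.stack([(u-K[0,2])/K[0,0]*z,(v-K[1,2])/K[1,1]*z,z],-1)
    V=d['view'];W=(P-V[:3,3])@V[:3,:3]; W[z==0]=np.nan; return W
E
python3 - <<'E'
from h import *
for tag in('top1','scene1'):
    d=np.load(tag+'.npz'); W=cloud(d)
    print(tag,'table z',np.nanmedian(W[...,2]))
    for nm,c in(('bottle',(530,155)),('jar',(530,-170))):
        P=W[(abs(W[...,0]-c[0])<190)&(abs(W[...,1]-c[1])<130)]
        for lo,hi in((40,56),(184,204)):
            Q=P[(P[:,2]>lo)&(P[:,2]<hi)]
            if len(Q)<10: continue
            r=cv2.minAreaRect(Q[:,:2].astype(np.float32))
            print(nm,lo,len(Q),np.round(Q.mean(0),1),np.round(r[0],1),np.round(r[1],1),r[2])
            print(cv2.boxPoints(r).round(1).tolist())
E
```

```text
top1 table z 0.7906685997171637
bottle 40 391 [565.6 160.7  47.3] [519.5 142.3] [290.8 187.7] 21.932634353637695
[[349.5, 175.0], [419.6000061035156, 0.8999999761581421], [689.4000244140625, 109.5], [619.2999877929688, 283.6000061035156]]
bottle 184 922 [401.  204.7 191.4] [408.1 204.4] [ 87.2 105.7] 75.7991714477539
[[346.20001220703125, 175.10000610351562], [448.6000061035156, 149.1999969482422], [470.0, 233.8000030517578], [367.6000061035156, 259.70001220703125]]
jar 40 229 [ 637.6 -169.8   47.5] [ 600.3 -199.4] [281.4 120.9] 15.964607238769531
[[448.3999938964844, -180.0], [481.70001220703125, -296.20001220703125], [752.2000122070312, -218.89999389648438], [718.9000244140625, -102.5999984741211]]
jar 184 1019 [ 514.2 -222.2  191.9] [ 522.4 -221.5] [119.5  86.8] 16.377050399780273
[[452.79998779296875, -196.6999969482422], [477.29998779296875, -280.0], [591.9000244140625, -246.39999389648438], [567.4000244140625, -163.10000610351562]]
scene1 table z 1.6746931131724292
bottle 40 755 [556.5 163.2  46.6] [499.9 180.6] [123.5 292.5] 75.60578918457031
[[342.8999938964844, 157.10000610351562], [626.2000122070312, 84.4000015258789], [656.9000244140625, 204.0], [373.6000061035156, 276.70001220703125]]
bottle 184 563 [407.9 198.6 192.3] [409.8 203.3] [ 89.8 109. ] 76.86286926269531
[[346.5, 172.0], [452.70001220703125, 147.1999969482422], [473.1000061035156, 234.6999969482422], [366.8999938964844, 259.5]]
jar 40 767 [ 630.  -192.2   46.8] [ 601.3 -200.5] [278.1 122.8] 15.801115989685059
[[450.79998779296875, -179.3000030517578], [484.20001220703125, -297.5], [751.7999877929688, -221.6999969482422], [718.4000244140625, -103.5999984741211]]
jar 184 1221 [ 524.2 -229.1  192.1] [ 523.2 -225.3] [120.9  89.5] 14.892162322998047
[[453.29998779296875, -197.60000610351562], [476.29998779296875, -284.1000061035156], [593.0999755859375, -253.0], [570.0999755859375, -166.5]]
```

```bash
python3 - <<'E'
from h import *
from scipy.optimize import least_squares
from scipy.spatial.transform import Rotation as R
dA=[];
for tag in('top1','scene1'):
    W=cloud(np.load(tag+'.npz')); 
    def loc(p,P): 
        c,s=np.cos(p[2]),np.sin(p[2]);q=P[:,:2]-p[:2]
        return np.c_[q@[c,s],q@[-s,c]]
    P=W.reshape(-1,3);P=P[np.isfinite(P).all(1)]
    p=np.array([489,183,-.25])
    for it in range(5):
        l=loc(p,P); 
        rim=P[(abs(P[:,2]-47)<4)&(l[:,0]>-5)&(l[:,0]<165)&(abs(l[:,1])<70)]
        chk=P[(P[:,2]>180)&(P[:,2]<197)&(l[:,0]>-146)&(l[:,0]<-95)&(abs(l[:,1])<60)&(abs(l[:,1])>38)]
        def f(p):
            l=loc(p,rim);q=np.c_[abs(l[:,0]-80)-73.5,abs(l[:,1])-58.5]
            return q.max(1)
        r=least_squares(f,p,loss='soft_l1',f_scale=2);p=r.x
    print(tag,p.round(3),len(rim),abs(r.fun).mean(), 'cheek local',loc(p,chk).min(0),loc(p,chk).max(0))
    l=loc(p,P)
    for x in range(-60,40,10):
        m=(abs(l[:,0]-x)<5)&(abs(l[:,1])<8)&(P[:,2]>60); 
        if m.sum(): print(x,m.sum(),P[m,2].max().round(1),np.median(P[m,2]).round(1))
    # obstacles on the path
    a=np.array([138,506.]);b=np.array([473,187.]);u=(b-a)/np.linalg.norm(b-a);q=P[:,:2]-a
    t=q@u;n=q@[-u[1],u[0]];m=(t>-50)&(t<480)&(abs(n)<80);print('path max z',P[m,2].max())
s=bot.observe();M=R.from_rotvec(s['tool_rot']).as_matrix()
c,sn=np.cos(p[2]),np.sin(p[2]);t=p[:2]+[-14*c,-14*sn];print(t, M.T@np.r_[t-s['eef_pos'][:2],0])
E
```

```text
top1 [ 4.87175e+02  1.83560e+02 -2.46000e-01] 311 1.2199925814735173 cheek local [-134.69866684  -45.15612047] [-104.34943275   44.70467721]
-60 34 195.3 191.3
-50 35 191.7 188.1
-40 35 188.9 185.4
-30 34 185.4 182.0
-20 33 182.4 178.9
-10 33 181.4 175.8
0 33 177.5 172.5
10 31 172.0 163.6
20 29 160.6 151.5
30 30 150.8 147.6
path max z 303.98628099072994
scene1 [ 4.89627e+02  1.82099e+02 -2.48000e-01] 513 1.4066378419484797 cheek local [-137.80153594  -45.0848213 ] [-103.17200594   45.23660907]
-60 26 195.6 190.5
-50 33 191.4 187.5
-40 46 189.5 181.0
-30 36 187.7 181.2
-20 21 183.0 180.2
-10 33 180.9 176.1
0 31 178.0 172.1
10 53 171.3 163.5
20 38 162.2 152.2
30 27 152.2 148.7
path max z 275.9786264531023
[476.05384965 185.52923778] [ 4.10600029e+02  3.69623650e-01 -2.20646806e+02]
```

```bash
python3 - <<'E'
from h import *
for tag in('top1','scene1'):
    P=cloud(np.load(tag+'.npz')).reshape(-1,3);P=P[np.isfinite(P).all(1)]
    m=(P[:,2]>100)&(P[:,0]>50)&(P[:,0]<560)&(P[:,1]>60)&(P[:,1]<600)
    k=np.unique(np.c_[(P[m,:2]//60*60),P[m,2]//50*50].astype(int),axis=0,return_counts=True)
    print(tag);print(np.c_[k[0],k[1]][k[1]>3].tolist())
E
```

```text
top1
[[120, 540, 200, 9], [120, 540, 250, 68], [120, 540, 300, 4], [240, 540, 100, 82], [300, 120, 100, 24], [300, 120, 150, 38], [300, 180, 150, 5], [300, 480, 100, 10], [300, 540, 100, 328], [360, 120, 100, 30], [360, 120, 150, 144], [360, 180, 150, 572], [360, 180, 200, 127], [360, 240, 100, 6], [360, 240, 150, 120], [360, 540, 100, 120], [420, 120, 100, 8], [420, 120, 150, 273], [420, 180, 150, 505], [420, 480, 100, 359], [420, 480, 150, 305], [480, 120, 100, 161], [480, 120, 150, 103], [480, 180, 100, 44], [480, 180, 150, 132], [480, 480, 100, 49], [540, 120, 100, 70], [540, 180, 100, 12]]
scene1
[[60, 420, 250, 5], [120, 420, 200, 5], [120, 420, 250, 56], [120, 540, 200, 8], [120, 540, 250, 28], [240, 540, 100, 37], [300, 120, 100, 35], [300, 120, 150, 37], [300, 480, 100, 13], [300, 540, 100, 155], [360, 120, 100, 85], [360, 120, 150, 230], [360, 180, 150, 193], [360, 180, 200, 96], [360, 240, 150, 77], [360, 540, 100, 62], [420, 120, 100, 30], [420, 120, 150, 295], [420, 180, 100, 4], [420, 180, 150, 316], [420, 480, 100, 267], [420, 480, 150, 233], [480, 120, 100, 213], [480, 120, 150, 172], [480, 180, 100, 27], [480, 180, 150, 140], [480, 480, 100, 63], [540, 120, 100, 144], [540, 180, 100, 14]]
```

The tall points are the gripper's own fingers, and the path is clear with tips above about 210 mm. I'll close the gripper and approach with a slight lift.

```bash
python3 -m inch '{"xyz":[[35,-8,-10],[38,-8,-18],[38,-6,-20],[38,0,-20],[38,0,-20],[38,0,-20],[38,0,-20],[38,0,-20],[38,0,-20],[30,0,-15]],"roll":[0,0,0,0,0,0,0,0,0,0]}' 1; python3 -m inch '{"xyz":[[0,0,0],[0,0,0],[0,0,0]],"roll":[0,0,0]}' 
python3 - <<'E'
from h import *
from scipy.spatial.transform import Rotation as R
s=bot.observe();M=R.from_rotvec(s['tool_rot']).as_matrix();print(s['eef_pos'],s['gripper_width'],s['time_s']);print(M.round(3))
print(M.T@(np.array([474,186.5,177+173.])-s['eef_pos']))
grab('scene','scene2');grab('top','top2')
E
```

```text
time_s: 1.1
eef_pos: [454.3, 226.5, 422.6]
tool_rot: [-1.568, 0.203, -0.197]
contact_force: [0.1, 0.4, -0.2]
gripper_width: -0.002
time_s: 1.4
eef_pos: [456.6, 223.5, 421.1]
tool_rot: [-1.569, 0.21, -0.201]
contact_force: [-1.1, 0.8, 0.3]
gripper_width: -0.001
[456.63465941 223.5186771  421.10389574] -0.0007658500773171017 1.4
[[ 0.966 -0.007  0.259]
 [-0.259 -0.007  0.966]
 [-0.005 -1.    -0.009]]
[ 26.67694422  71.25228557 -30.64561871]
```

```bash
python3 -m inch '{"xyz":[[15,0,-16],[12,15,-15],[0,20,0],[0,15,0],[0,0,0]],"roll":[0,0,0,0,0]}'
cat > w.py <<'E'
from h import *
from scipy.spatial.transform import Rotation as R
s=bot.observe();M=R.from_rotvec(s['tool_rot']).as_matrix();print(s['eef_pos'],s['contact_force'],s['time_s'])
print(M.T@(np.array([474,186.5,177+173.])-s['eef_pos']))
E
python3 w.py; python3 -c "
from h import *
grab('scene','scene3');grab('top','top3')"
```

```text
time_s: 2.0
eef_pos: [471.4, 190.5, 371.3]
tool_rot: [-1.568, 0.199, -0.193]
contact_force: [0.0, -0.4, 1.2]
gripper_width: 0.002
[471.36074917 190.51654203 371.29677122] [ 0.03723311 -0.40095675  1.20029867] 2.0
[ 3.61113847 21.30608433 -3.10824205]
```

View pics/scene3.png

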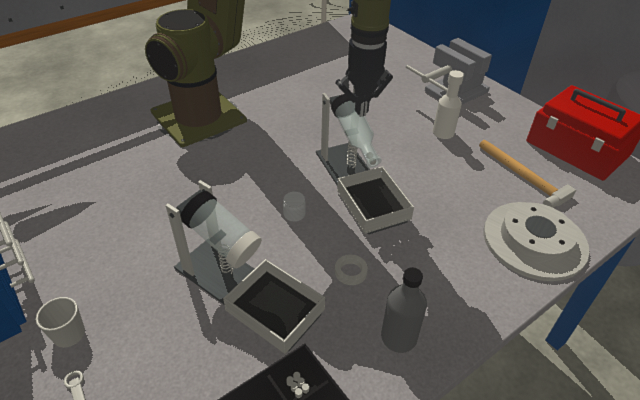

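View pics/top3.png

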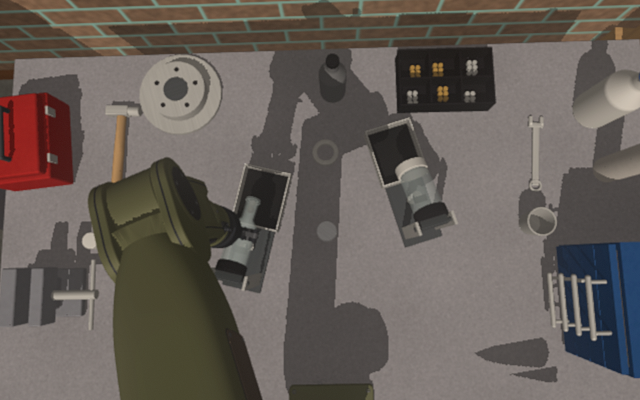

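In the scene view the closed fingers stand over the bottle body at about (362,105), near the shoulder. In the top view they are at about (245,235), far from the jar. I'll do the first tap.

```bash
python3 -m inch '{"xyz":[[3,10,-3],[0,15,0],[0,15,0]],"roll":[0,0,0]}'; python3 -m inch '{"xyz":[[0,-15,0],[0,-15,0],[0,-12,0],[0,0,0]],"roll":[0,0,0,0]}'; python3 w.py
```

```text
time_s: 2.4
eef_pos: [476.0, 188.6, 336.4]
tool_rot: [-1.562, 0.187, -0.2]
contact_force: [0.3, 0.7, 4.1]
gripper_width: 0.0
time_s: 2.8
eef_pos: [476.2, 188.9, 378.6]
tool_rot: [-1.563, 0.185, -0.2]
contact_force: [-0.2, 0.2, -0.2]
gripper_width: 0.001
[476.16638059 188.85264735 378.5579145 ] [-0.17995752  0.18887651 -0.24074122] 2.8
[-1.80873538 28.53950422 -2.82980738]
```

```bash
python3 -m inch '{"xyz":[[-2,18,-3],[0,18,0],[0,16,0]],"roll":[0,0,0]}'; python3 -m inch '{"xyz":[[0,-18,0],[0,-18,0],[0,-12,0],[0,0,0]],"roll":[0,0,0,0]}'; python3 w.py; python3 -c "
from h import *
d=grab('scene','scene4');cv2.imwrite('pics/c4.png',cv2.resize(d['img'][80:240,290:430,::-1],None,fx=4,fy=4)[:600])"
```

```text
time_s: 3.1
eef_pos: [475.8, 187.1, 328.3]
tool_rot: [-1.558, 0.177, -0.206]
contact_force: [-0.7, 0.7, 4.5]
gripper_width: -0.003
time_s: 3.5
eef_pos: [475.0, 186.7, 373.9]
tool_rot: [-1.561, 0.177, -0.205]
contact_force: [0.9, -0.1, 0.0]
gripper_width: 0.001
[475.03335571 186.71647313 373.93420687] [ 0.87810022 -0.05715878  0.03986359] 3.5
[-1.36883885 23.91232357 -0.5366604 ]
```

View pics/c4.png

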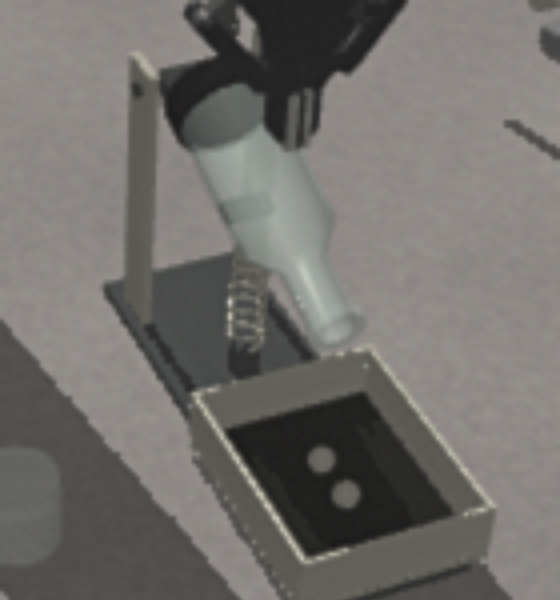

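Two balls lie in the tray, at crop pixels (322,460) and (346,493), and the neck is empty. I'll back off and check again.

```bash
python3 -m inch '{"xyz":[[0,-25,0],[0,-25,0],[0,-20,0],[0,0,0],[0,0,0],[0,0,0],[0,0,0],[0,0,0],[0,0,0],[0,0,0]],"roll":[0,0,0,0,0,0,0,0,0,0]}'; python3 - <<'E'
from h import *
for n in('scene','top'):
    d=grab(n,n+'5'); W=cloud(d)
    l=W[...,:2]-[488.4,182.8];c,s=np.cos(-.247),np.sin(-.247)
    x=l@[c,s];y=l@[-s,c];g=d['img'].astype(int).mean(2)
    m=(x>15)&(x<145)&(abs(y)<50)&(W[...,2]<45)&(W[...,2]>21)
    nn,lab,st,ce=cv2.connectedComponentsWithStats(m.astype(np.uint8))
    for i in range(1,nn):
        if st[i,4]>8:k=lab==i;print(n,ce[i].round(),st[i,4],x[k].mean().round(1),y[k].mean().round(1),W[...,2][k].max().round(1))
d=np.load('scene5.npz');cv2.imwrite('pics/c5.png',cv2.resize(d['img'][80:240,290:430,::-1],None,fx=3,fy=3))
E
```

```text
time_s: 4.55
eef_pos: [471.4, 186.1, 434.6]
tool_rot: [-1.57, 0.19, -0.192]
contact_force: [1.3, 0.4, 0.8]
gripper_width: 0.001
scene [370. 194.] 35 64.7 -1.1 33.8
scene [376. 203.] 36 95.3 -0.6 35.1
top [263. 193.] 30 91.5 -0.0 35.1
top [261. 205.] 23 60.4 -1.6 31.5
```

View pics/c5.png

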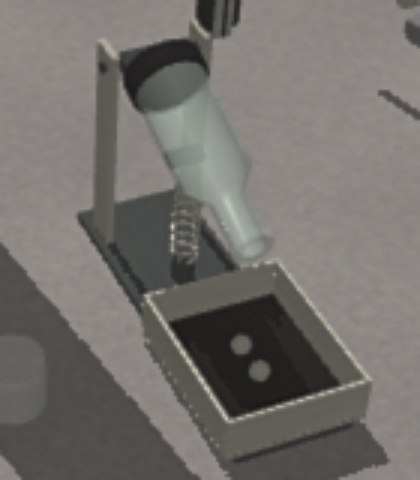

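Both balls are at rest in the tray, unmoved since the last picture, and the gripper is clear of the bottle.

```bash
python3 -c "
from rig import bot
print(bot.sign_off())"
```

```text
the job is handed in; nothing more can be done
None
```

Both balls dropped out of the bottle and lie in its tray. I closed the gripper, tapped the bottle near its shoulder twice, lifted clear and handed the job in at about 4.7 s.

- **Taps:** the first reached about 17 mm, short of the 20 to 30 mm range, and the second about 25 mm. Both ran at roughly 0.15 m/s. I only looked after the second tap, so I can't say which one freed each ball.
- **Force:** 4 to 5 N at the bottom of each tap, the only points I read, against the 40 N limit.
- **Balls:** the last pictures put them at x about 62 and 93 mm, y about 0 to -2 mm in the rest's frame, tops at 32 to 35 mm. They had not moved between two pictures about 1 s apart. The two cameras differ by about 4 mm in x, well inside the tray's margins.
- **Clearances:** the gripper ended with its fingertips about 80 mm above the bottle, touching nothing. The arm stayed away from the jar and its rest throughout.

No check failed. The hand-in gave no verdict.

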